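# Fit the spacer and the cover over the two pins of a gear pump

### The job

Assemble the gear pump: thread the brass spacer plate over the two locating pins on the pump body until it lies flat on the machined face, then fit the blue cover plate over the same two pins until it lies flat on the spacer. Keep hold of each plate while lowering it rather than letting it fall, leave the gear, bearing, spray can and wrench where they are, and let go of everything at the end.

Things in the scene. Friction and masses are not known exactly. Their poses are not given: they have to be found in the camera images.
- pump_face (a point): Centre of the flat machined top face of the grey gear pump body, bolted down. z is up; face 70 mm above the table, 152 mm long (x), 52 mm wide (y). Two steel pins rise 28 mm from it on its x axis, at x = -60 and +60 mm. Below the face the body stays 52 mm wide, so fingers may pass beside it, down to a foot 180 x 100 mm, 14 mm thick, bolt heads to 21 mm.
- pin_round (a point): Middle of the tip of the round pin, 12 mm in diameter, 28 mm above the pump face, at x = -60 mm of the face. Its top 10 mm tapers to a blunt nose about 4 mm wide.
- pin_diamond (a point): Middle of the tip of the diamond pin, 12 mm wide across the line of the pins and 8 mm along it, 28 mm above the pump face, at x = +60 mm of the face. Its top 10 mm tapers to a blunt nose about 4 mm wide.
- shim_mid (a point): Centre (half-way up) of the loose brass spacer plate, 150 mm long (x), 56 mm wide (y), 6 mm thick (z, up), about 0.33 kg. Two 13.5 mm through holes at x = -60 and +60 mm and a 37 mm round window in the middle. The same either way round. It lies flat across a wooden stand, underside 40 mm above the table.
- cover_mid (a point): Centre of the loose blue cover's plate, half-way up: 150 mm long (x), 60 mm wide (y), 12 mm thick (z, up), about 0.40 kg. Two 13.5 mm through holes at x = -60 and +60 mm. On its middle a solid block 46 mm (x) by 34 mm (y), 18 mm high (top 24 mm above this point). The same either way round. It lies across a wooden stand, underside 40 mm above the table.
- stand_a: Wooden stand that holds the brass spacer at the start; fixed to the table. Origin under its centre. Base board 150 mm (x) by 56 mm (y), 8 mm thick; two blocks, each 24 mm along x and 50 mm along y, at x = -50 and +50 mm, tops 40 mm above the table. Between the blocks the plate's edges are free for the fingers.
- stand_b: Wooden stand that holds the blue cover at the start; fixed, built just like stand_a.
- shim: The brass spacer plate as a body; origin at the centre of its underside, axes as for its centre point.
- cover: The blue cover as a body; origin at the centre of the plate's underside, axes as for its centre point.
- gear: Bystander: dark steel gear lying flat, 98 mm across, 36 mm high with its hub; origin at the centre of its underside.
- bearing: Bystander: steel bearing ring lying flat, 80 mm outside, 44 mm inside, 20 mm high; origin at the centre of its underside.
- spray: Bystander: upright blue-labelled can, 60 mm in diameter, 170 mm high; origin at the centre of its underside.
- wrench: Bystander: steel wrench lying flat, 160 mm long along its x; origin near the middle of its underside.
There are look-alikes about, which are no part of the job. Of the things that look like the shim, the larger one is meant.

How it is judged:
By the outcome, as a careful person would: the job done as asked, in the order asked, and still so for the second after the job is handed in, with the robot touching nothing.
It also fails if it takes over 54 s, if anything falls off the work surface, if the arm or the gripper's body presses on something with over 40 N, if the wrist force passes 120 N, or if a joint passes its speed limit or range.

### The arm

A 6-joint arm with a two-finger parallel gripper is mounted at the origin on the work surface. World frame = base frame: x ahead of the robot, y to its left, z up, the work surface at z = 0. Lengths are in m, angles in degrees, forces in N, time in s.
With the tool pointing down it reaches from about 0.35 to 0.875 m from the base axis. Payload 4.2 kg.
Tool frame: the origin (TCP) lies midway between the tips of the shut fingers; the grasp point (between the pads) lies 19 mm behind it; z points along the fingers, y is the line along which they close (so a half turn about z gives the same grasp; the last joint's range is limited). The gripper opens to 87 mm and grips with 3 to 60 N. Pads are 19 mm wide; open, the fingers measure 117 mm over their backs; the gripper's body (75 mm by 190 mm) begins 51 mm behind the grasp point.
Start: joints at [86.494, 22.042, 0.453, 0, -68.411, -14.817], TCP at [0.196, 0.593, 0.223] pointing down, gripper open.
Joint ranges: [-179.83, 179.83], [-69.29, 118.12], [-61.27, 80.66], [-181.25, 117.63], [-171.15, -9.14], [-177.46, 177.46]. Speed limits (degrees/s): [159.86, 159.86, 180, 180, 180, 180].

### API

Orientations are given as [roll, pitch, yaw] about the fixed x, y, z axes, in that order (R = Rz(yaw) Ry(pitch) Rx(roll)).
In Python, from workcell import env gives the robot as it stands. The module is installed in compiled form; this text tells all that it offers. Calls block until the motion is done:
- env.goto(position, orientation): joint-space move of the TCP to a pose.
- env.move_straight(position, rotation=None, rate=0.15, force_limit=None): straight line of the TCP; rotation=None keeps the orientation; rate is the mean speed in m/s. With force_limit (N) it stops when the force on the tool has changed by that much, and returns True; else False.
- env.set_joints(angles): joint-space move.
- env.gripper_to(opening, grasp_force=None): opening from 0.0 (shut) to 1.0 (fully open); grasp_force is the grip in N (None keeps the last); returns when the fingers have stopped.
- env.dwell(seconds).
- env.inverse_kinematics(position, orientation): joint angles nearest the present ones, or None.
- env.read_state(): the state.
- env.grab_frame(name): name is "scene" or "side" or "wrist"; returns a dict with "image" (400x640x3 uint8, blue, green, red), "fx", "fy", "cx", "cy" (pixels), "position" and "orientation" of the camera in the world. Camera axes: x right, y up, looking along -z (the intrinsics and any distortion apply to the point x, -y, -z); pixel columns grow to the right and rows downward; lengths in m; the calibration is good to about 2 mm. A picture is of the moment at which its call begins. There is no depth.
A pose or a line that the arm cannot do raises env.Unreachable and nothing moves.
- env.close_job(): hands the job in; it is judged then, once.
Trained networks look in a picture, given as the dict that the camera call returned (one of the last four; its "shot" number tells which), for a name from the list of things; names that differ only in an ending like _2 or _b are one class to them, and where a whole thing is asked for, a point or a joint stands for the part that bears it (a point fixed in the world has none). Each returns a list of dicts, best first, with "score" (0 to 1); they miss things now and then, are a little off and sometimes report something else, mostly with a low value. They report only what shows in the picture. A call takes as long as a camera call. They do not tell look-alikes from the thing itself.
- env.search_frame(picture, thing): "xyz" ([x, y, z] in m, in world coordinates, good to about 4 mm: the middle of the surface that is visible of it).
- env.trace(picture, thing): "mask" (400x640 bool, what is visible of it).
The state is a dict: "clock": time; "joint_positions": joint angles; "qvel": joint speeds; "joint_torque": joint torques, N m; "position": TCP position; "tool_rot": TCP orientation; "force": force on the tool from outside, world axes, zero at the start; "wrist_torque": the same for the moment, N m; "opening": opening from 0.0 (shut) to 1.0 (fully open); "finger_force": force on a finger pad.
Only numpy, scipy, OpenCV 4.12 (cv2) and the standard library are available. Lean on these libraries where they do the work, as an engineer would, in place of code of your own. Each camera call takes 0.05 s, during which the arm holds its last target. There are 200 camera calls.

## Working session

There is one attempt and no reset: what is moved stays moved. The work goes in short steps, each a Python script; the robot and the scene stay as the last script left them, time stands still between calls to the robot, and variables do not carry over. Pictures are saved under pics/ and viewed, at most 10 in all, crops included, and the job is handed in when it is done.

```bash
mkdir -p pics
cat > h.py <<'E'
import numpy as np, cv2
from scipy.spatial.transform import Rotation as R
from workcell import env
def rot(f):
    o=np.array(f["orientation"],float)
    return o if o.shape==(3,3) else R.from_euler("xyz",o,degrees=True).as_matrix()
def px2w(f,u,v,z):
    d=rot(f)@np.array([(u-f["cx"])/f["fx"],-(v-f["cy"])/f["fy"],-1.0]); p=np.array(f["position"])
    return p+d*(z-p[2])/d[2]
def w2px(f,P):
    c=rot(f).T@(np.array(P)-f["position"]); return np.array([f["cx"]+f["fx"]*c[0]/-c[2], f["cy"]-f["fy"]*c[1]/-c[2]])
E
python3 - <<'E'
from h import *
a=env.grab_frame("scene"); b=env.grab_frame("side")
print({k:v for k,v in a.items() if k!="image"}); print({k:v for k,v in b.items() if k!="image"})
cv2.imwrite("pics/scene.png",a["image"]); cv2.imwrite("pics/side.png",b["image"])
for n in ["pump_face","pin_round","pin_diamond","shim_mid","cover_mid","shim","cover","stand_a"]:
    for f,t in((a,"scene"),(b,"side")):
        print(n,t,[(np.round(d["xyz"],3).tolist(),round(d["score"],2),w2px(f,d["xyz"]).round().tolist()) for d in env.search_frame(f,n)[:4]])
print(env.read_state())
E
```

```text
{'fx': 377.4773468673491, 'fy': 377.4773468673491, 'cx': 326.16580495125334, 'cy': 198.6234183956512, 'position': array([1.00576565, 0.59374714, 0.73084784]), 'orientation': array([ 50.75798322,   0.90656822, 150.17282476]), 'shot': 1}
{'fx': 402.2516932612002, 'fy': 402.2516932612002, 'cx': 321.397675531, 'cy': 196.24706991624248, 'position': array([ 0.10157641, -0.60863825,  0.58248801]), 'orientation': array([ 55.53770169,  -0.33280549, -44.14317941]), 'shot': 2}
pump_face scene [([0.591, 0.025, 0.044], 0.85, [360.0, 233.0])]
pump_face side [([0.56, -0.012, 0.046], 0.65, [282.0, 205.0])]
pin_round scene [([0.591, 0.027, 0.046], 0.88, [361.0, 233.0])]
pin_round side [([0.561, -0.014, 0.044], 0.96, [283.0, 206.0])]
pin_diamond scene [([0.59, 0.025, 0.044], 0.68, [361.0, 233.0])]
pin_diamond side [([0.559, -0.015, 0.042], 0.65, [283.0, 207.0])]
shim_mid scene [([0.512, -0.273, 0.048], 0.64, [328.0, 167.0]), ([0.474, -0.418, 0.004], 0.46, [318.0, 154.0])]
shim_mid side [([0.462, -0.434, 0.007], 0.78, [406.0, 362.0]), ([0.542, 0.251, 0.048], 0.68, [213.0, 165.0]), ([0.49, -0.28, 0.045]
[... 690 characters left out ...]
, 305.0])]
{'clock': 0.9, 'joint_positions': array([ 8.64961782e+01,  2.20384027e+01,  4.52864512e-01, -8.74949746e-04,
       -6.84110079e+01, -1.48181687e+01]), 'qvel': array([ 0.03006224,  0.05698828, -0.03250711,  0.04999617, -0.13325809,
        0.09956238]), 'joint_torque': array([-1.18432636e-03, -3.90454566e+01,  1.87622488e+01,  4.22435984e+00,
        1.55506289e-02, -1.50302162e-05]), 'position': array([0.19642287, 0.5933074 , 0.22258399]), 'tool_rot': array([-1.79996869e+02,  1.66988754e-03, -1.83223123e+01]), 'force': array([-0.10001502,  0.48620546,  0.15990556]), 'wrist_torque': array([-0.02015127, -0.00865591,  0.10484586]), 'finger_force': 0.0, 'opening': 1.0003185981457872}
```

View both.

View pics/scene.png

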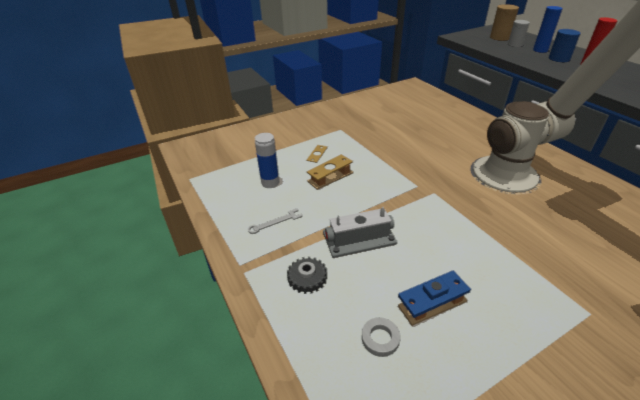

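View pics/side.png

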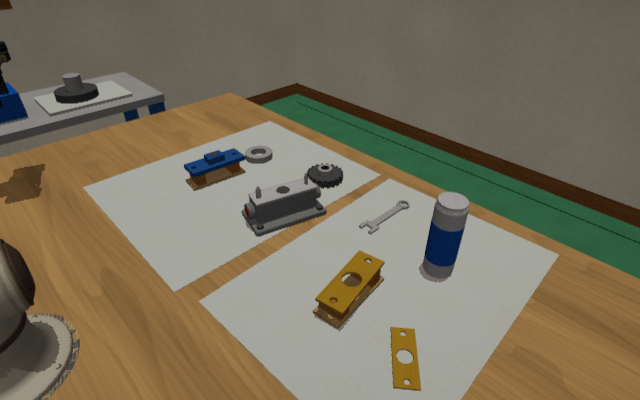

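The two brass candidates are the plate on the wooden stand, at scene (330,167) and side (350,283), and the thin one flat on the paper, at scene (317,154) and side (405,358). The one on the stand is longer and wider, which fits "larger, on a stand". I'll confirm it with the wrist view while flying over. The cover is at scene (435,293) and the pump at (361,230).

Run:
```python
from h import *
out=[]
for n,p,y in(("cover",[0.50,0.26,0.30],0),("pump",[0.52,0.005,0.30],0),("shim",[0.46,-0.28,0.30],0)):
    env.goto(p,[180,0,y]); f=env.grab_frame("wrist"); np.save(f"f_{n}.npy",f,allow_pickle=True)
    out.append(f["image"]); print(n,f["position"].round(3),f["orientation"].round(1),f["fx"],f["cx"],f["cy"])
    for q in {"cover":["cover"],"pump":["pump_face","pin_round","pin_diamond"],"shim":["shim","shim_mid"]}[n]:
        print(q,[(np.round(d["xyz"],3).tolist(),round(d["score"],2),w2px(f,d["xyz"]).round().tolist()) for d in env.search_frame(f,q)[:3]])
s=env.read_state();print(s["clock"],s["position"],s["force"])
cv2.imwrite("pics/w1.png",cv2.resize(np.vstack([np.hstack(out[:2]),np.hstack([out[2],out[2]*0])]),(800,500),interpolation=cv2.INTER_AREA))
```

```text
cover [0.581 0.261 0.462] [-17.2  -0.1 -89.9] 307.46528039516346 320.97231692591384 205.57662918192182
cover [([0.557, 0.265, 0.052], 0.71, [318.0, 130.0])]
pump [0.601 0.006 0.462] [-17.2  -0.  -89.9] 307.46528039516346 320.97231692591384 205.57662918192182
pump_face [([0.588, 0.007, 0.069], 0.66, [320.0, 122.0])]
pin_round [([0.59, 0.004, 0.066], 0.8, [323.0, 121.0])]
pin_diamond [([0.586, 0.004, 0.071], 0.93, [322.0, 124.0])]
shim [ 0.542 -0.279  0.462] [-17.2  -0.  -89.9] 307.46528039516346 320.97231692591384 205.57662918192182
shim [([0.516, -0.276, 0.048], 0.97, [319.0, 131.0]), ([0.478, -0.42, 0.004], 0.95, [416.0, 156.0])]
shim_mid [([0.472, -0.425, 0.003], 0.75, [419.0, 159.0]), ([0.515, -0.281, 0.046], 0.71, [323.0, 132.0])]
5.1417 [ 0.46064513 -0.27887329  0.30004383] [ 0.2922202  -0.02444341  0.01591225]
```

View pics/w1.png

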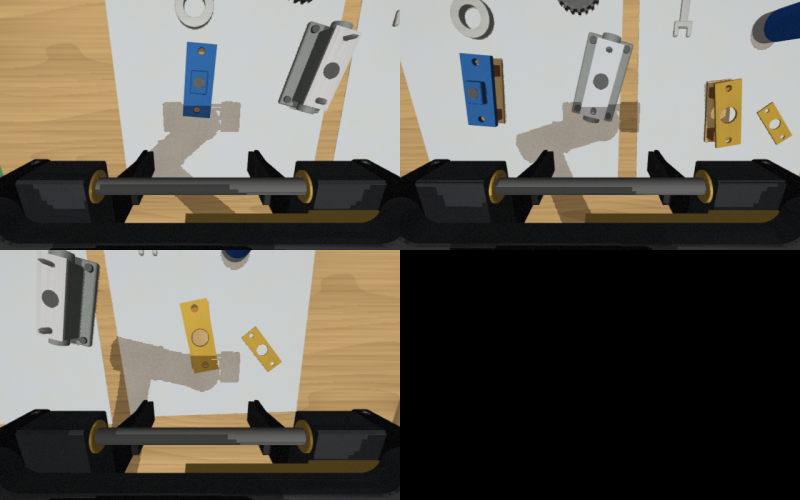

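```bash
cat >> h.py <<'E'
def plate(f,kind,z,near):
    """colour mask -> world rectangle on plane z: centre, sizes, yaw of long side"""
    hsv=cv2.cvtColor(f["image"],cv2.COLOR_BGR2HSV)
    m=cv2.inRange(hsv,(15,150,60),(32,255,255)) if kind=="brass" else cv2.inRange(hsv,(100,120,40),(125,255,255))
    m=cv2.morphologyEx(m,cv2.MORPH_CLOSE,np.ones((3,3),np.uint8))
    best=None
    for c in cv2.findContours(m,cv2.RETR_EXTERNAL,cv2.CHAIN_APPROX_NONE)[0]:
        if len(c)<60: continue
        W=np.array([px2w(f,u+0.0,v+0.0,z)[:2] for u,v in c[:,0]])
        d=np.linalg.norm(W.mean(0)-near)
        if best is None or d<best[0]: best=(d,W)
    (cx,cy),(w,h),a=cv2.minAreaRect((best[1]*1000).astype(np.float32))
    if w<h: w,h,a=h,w,a+90
    return np.array([cx,cy])/1000,(w,h),(a+90)%180-90
E
python3 - <<'E'
from h import *
L=lambda n:np.load(f"f_{n}.npy",allow_pickle=True).item()
s=L("shim");c=L("cover");p=L("pump")
print("shim",plate(s,"brass",.046,[.515,-.278])); print("small",plate(s,"brass",.003,[.475,-.42]))
print("cover",plate(c,"blue",.052,[.557,.265]), plate(p,"blue",.052,[.557,.265]))
a=cv2.resize(p["image"][40:210,260:400],None,fx=3,fy=3,interpolation=cv2.INTER_CUBIC)
b=cv2.resize(s["image"][60:230,260:380],None,fx=3,fy=3,interpolation=cv2.INTER_CUBIC)
cv2.imwrite("pics/z1.png",np.hstack([a,b]))
E
```

```text
shim (array([ 0.50376736, -0.27656534]), (148.70335388183594, 56.448490142822266), 10.831350326538086)
small (array([ 0.4719165 , -0.42573151]), (108.12040710449219, 39.42271423339844), 40.16119384765625)
cover (array([0.55554321, 0.2645484 ]), (149.01390075683594, 58.46268081665039), -4.719398498535156) (array([0.55526489, 0.2612384 ]), (148.88735961914062, 64.5098876953125), -4.686279296875)
```

View pics/z1.png

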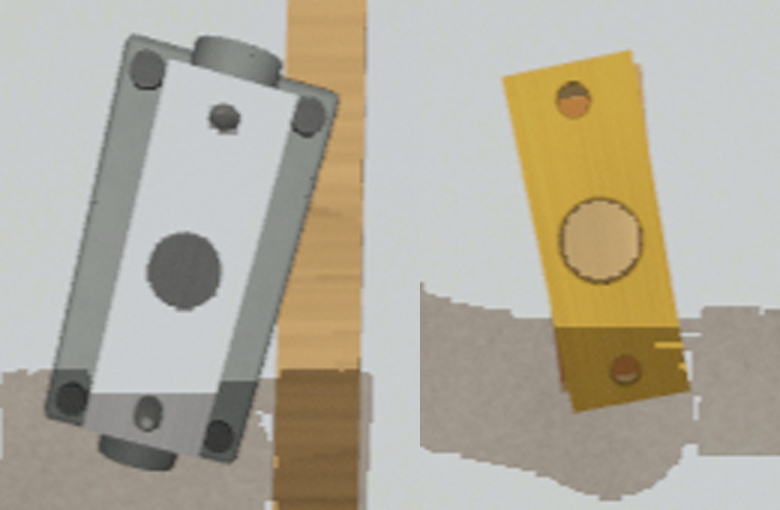

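The left panel is the pump. Its face bore is at crop (184,271), and the pin noses are near (224,112) and (148,405). The right panel is the brass plate on the stand, with its window at (600,240). It measures 149x56 mm against 108x39 mm for the loose one, so the plate on the stand is the shim.

Run:
```python
from h import *
L=lambda n:np.load(f"f_{n}.npy",allow_pickle=True).item()
s=L("shim");p=L("pump")
g=lambda f,x,y,ox,oy,z:px2w(f,ox+x/3-.33,oy+y/3-.33,z).round(4)
print("window",g(s,600,240,260,60,.046),"holes",g(s,573-420+0,100,260,60,.046))
for x,y in((573,100),(626,369),(600,240)): print(g(s,x-420,y,260,60,.046))
print("bore",g(p,184,271,260,40,.07))
for x,y in((224,117),(148,412)): print("pin tip .098",g(p,x,y,260,40,.098)," base",g(p,x,y,260,40,.07))
print("face corners",[g(p,x,y,260,40,.07)[:2] for x,y in((165,60),(297,95),(205,455),(83,430))])
print("nadir",w2px(p,[*p["position"][:2],.07]))
# fresh scene/side images of pump, arm out of the way
a=env.grab_frame("scene");b=env.grab_frame("side")
ca,cb=w2px(a,[.575,.003,.08]).astype(int),w2px(b,[.575,.003,.08]).astype(int)
A=a["image"][ca[1]-35:ca[1]+35,ca[0]-45:ca[0]+45];B=b["image"][cb[1]-35:cb[1]+35,cb[0]-45:cb[0]+45]
print(ca,cb)
np.save("f_a.npy",a,allow_pickle=True);np.save("f_b.npy",b,allow_pickle=True)
cv2.imwrite("pics/z2.png",cv2.resize(np.hstack([A,B]),None,fx=4.4,fy=4.4,interpolation=cv2.INTER_CUBIC))
```

```text
window [ 0.5048 -0.4636  0.046 ] holes [ 0.563  -0.2659  0.046 ]
[ 0.563  -0.2659  0.046 ]
[ 0.4462 -0.2894  0.046 ]
[ 0.5046 -0.2774  0.046 ]
bore [0.5784 0.006  0.07  ]
pin tip .098 [ 0.635  -0.0086  0.098 ]  base [ 0.6375 -0.0097  0.07  ]
pin tip .098 [0.5249 0.0204 0.098 ]  base [0.519  0.0215 0.07  ]
face corners [array([0.6581, 0.0134]), array([ 0.6456, -0.0383]), array([ 0.4998, -0.0033]), array([0.511 , 0.0499])]
nadir [320.75693788 110.58596525]
[361 215] [282 187]
```

View pics/z2.png

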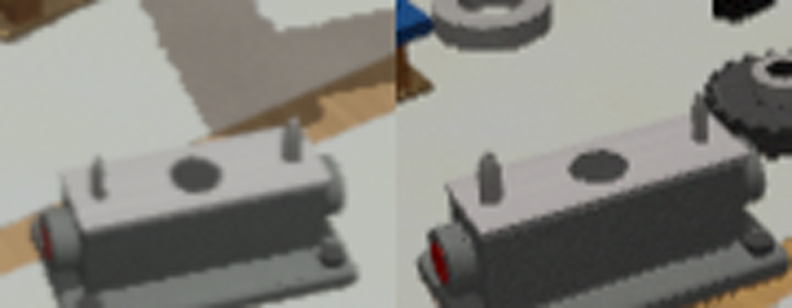

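Run:
```python
from h import *
L=lambda n:np.load(f"f_{n}.npy",allow_pickle=True).item()
a=L("a");b=L("b")
def ray(f,u,v):
    d=rot(f)@np.array([(u-f["cx"])/f["fx"],-(v-f["cy"])/f["fy"],-1.0]); return np.array(f["position"]),d/np.linalg.norm(d)
for (xa,ya),(xb,yb) in (((97,160),(488-396,156)),((293,121),(699-396,96))):
    A=np.zeros((3,3));r=np.zeros(3)
    for p,d in (ray(a,361-45+xa/4.4,215-35+ya/4.4),ray(b,282-45+xb/4.4,187-35+yb/4.4)):
        M=np.eye(3)-np.outer(d,d);A+=M;r+=M@p
    print("tip",np.linalg.solve(A,r).round(4))
# grasp shim
x,y,yaw=.5045,-.277,11.1
env.goto([x,y,.13],[180,0,yaw])
print(env.move_straight([x,y,.024],force_limit=15),env.read_state()["position"])
env.gripper_to(0.5,grasp_force=40)
s=env.read_state();print(s["opening"],s["opening"]*87,s["finger_force"],s["force"])
env.move_straight([x,y,.20])
s=env.read_state();print(s["clock"],s["opening"],s["finger_force"],s["force"],s["wrist_torque"],s["position"])
f=env.grab_frame("side");np.save("f_g.npy",f,allow_pickle=True);cv2.imwrite("pics/g1.png",f["image"][60:360,160:560])
```

```text
tip [0.5817 0.0092 0.0814]
tip [0.5743 0.0008 0.114 ]
False [ 0.50559773 -0.27739378  0.02538344]
0.6357836188642653 55.31317484119108 39.99984243884683 [ 1.07178646 -0.34375869  1.06382321]
8.8167 0.6326730846463476 39.99996034428477 [-0.30511947 -0.38592564 -3.31793704] [-0.02975112  0.02415284 -0.05165392] [ 0.50378003 -0.27670388  0.19872923]
```

Run:
```python
from h import *
L=lambda n:np.load(f"f_{n}.npy",allow_pickle=True).item()
a=L("a");b=L("b")
def ray(f,u,v):
    d=rot(f)@np.array([(u-f["cx"])/f["fx"],-(v-f["cy"])/f["fy"],-1.0]); return np.array(f["position"]),d/np.linalg.norm(d)
T=[]
for (xa,ya),(xb,yb) in (((97,160),(699-396,96)),((293,121),(488-396,156))):
    A=np.zeros((3,3));r=np.zeros(3)
    for p,d in (ray(a,361-45+xa/4.4,215-35+ya/4.4),ray(b,282-45+xb/4.4,187-35+yb/4.4)):
        M=np.eye(3)-np.outer(d,d);A+=M;r+=M@p
    T.append(np.linalg.solve(A,r))
T=np.array(T);d=T[0]-T[1];print(T.round(4),T.mean(0).round(4),np.linalg.norm(d),np.degrees(np.arctan2(d[1],d[0])))
```

```text
[[ 0.6366 -0.0098  0.0951]
 [ 0.5205  0.02    0.0954]] [0.5786 0.0051 0.0952] 0.11979411173950028 -14.404648674126204
```

View pics/g1.png

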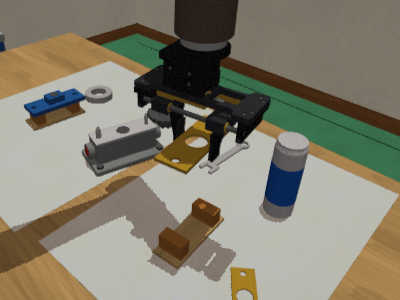

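The triangulated pin tips agree with the wrist measurement: spacing 119.8 mm, centre (0.5785, 0.0053), yaw -14.6°. The side view shows the shim held level. Next I'll move it over the pins.

Run:
```python
from h import *
x,y,yaw=.5785,.0054,-14.6
env.goto([x,y,.20],[180,0,yaw])
env.move_straight([x,y,.105]); env.dwell(.2)
f=env.grab_frame("wrist");a=env.grab_frame("scene");b=env.grab_frame("side")
h0=w2px(f,[.6366,-.0098,.121]);print("wrist px of expected far hole",h0.round(1))
r=env.move_straight([x,y,.054],rate=.04,force_limit=15);env.dwell(.1)
s=env.read_state();print(r,s["position"],s["force"],s["wrist_torque"],s["clock"],s["opening"])
g=env.grab_frame("scene")
k=lambda f,c:cv2.resize(f["image"][c[1]-40:c[1]+40,c[0]-60:c[0]+60],(400,266),interpolation=cv2.INTER_CUBIC)
u=h0.astype(int)
cv2.imwrite("pics/p1.png",np.vstack([np.hstack([k(f,(u[0],max(u[1],40))),k(a,(361,205))]),np.hstack([k(b,(282,177)),k(g,(361,212))])]))
```

```text
wrist px of expected far hole [322.2 157.8]
False [0.57850122 0.00540143 0.05423618] [ 0.32189946  0.17883351 -1.11550439] [0.04722894 0.20059845 0.0013588 ] 12.65 0.6318863337293427
```

View pics/p1.png

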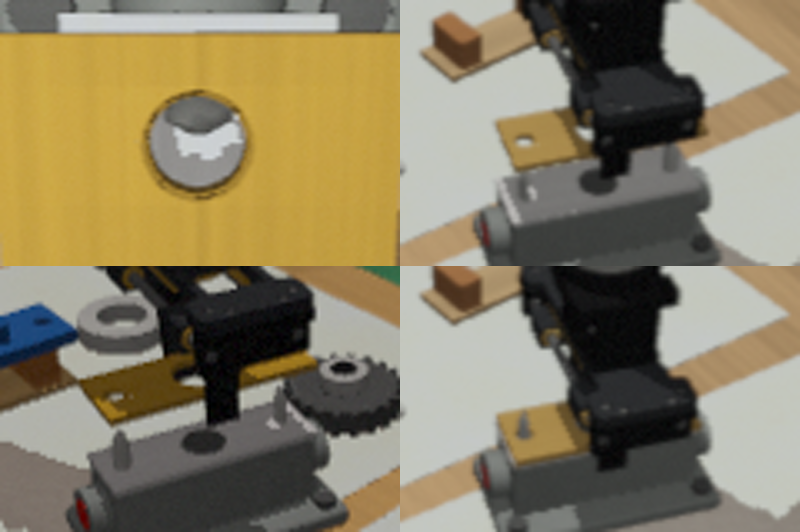

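The far hole sits over the pin nose, and the last panel shows the shim down on the face with the pin through it. I'll press lightly, release and fetch the cover.

Run:
```python
from h import *
x,y,yaw=.5785,.0054,-14.6
r=env.move_straight([x,y,.050],rate=.02,force_limit=8);s=env.read_state();print(r,s["position"],s["force"])
env.gripper_to(1.0);env.move_straight([x,y,.17])
x,y,yaw=.5555,.2645,-4.7
env.goto([x,y,.20],[180,0,yaw])
env.move_straight([x,y,.10]); f=env.grab_frame("side"); w=env.grab_frame("wrist"); c2=plate(w,"blue",.052,[x,y]); print("cover again",c2)
print(env.move_straight([x,y,.029],force_limit=15))
env.gripper_to(0.5,grasp_force=40)
s=env.read_state();print(s["opening"]*87,s["finger_force"])
env.move_straight([x,y,.20],rate=.1)
s=env.read_state();print(s["clock"],s["opening"]*87,s["force"],s["wrist_torque"])
c=[int(v) for v in w2px(f,[.578,.005,.08])]
f2=env.grab_frame("side")
k=lambda f,c,d:cv2.resize(f["image"][c[1]-d:c[1]+d,c[0]-d:c[0]+d],(400,400),interpolation=cv2.INTER_CUBIC)
cv2.imwrite("pics/p2.png",np.hstack([k(f,c,45),k(f2,(235,120),90)]))
```

```text
True [0.57847059 0.00536129 0.05415649] [-1.19843874  0.232811    3.5099941 ]
cover again (array([0.56932825, 0.26353976]), (120.79368591308594, 59.19476318359375), -4.704620361328125)
False
59.4492289197921 39.999997951090336
19.7 59.262023077550694 [ 0.13821316  0.60140232 -4.95715027] [-0.02552571 -0.06599461  0.04202747]
```

View pics/p2.png

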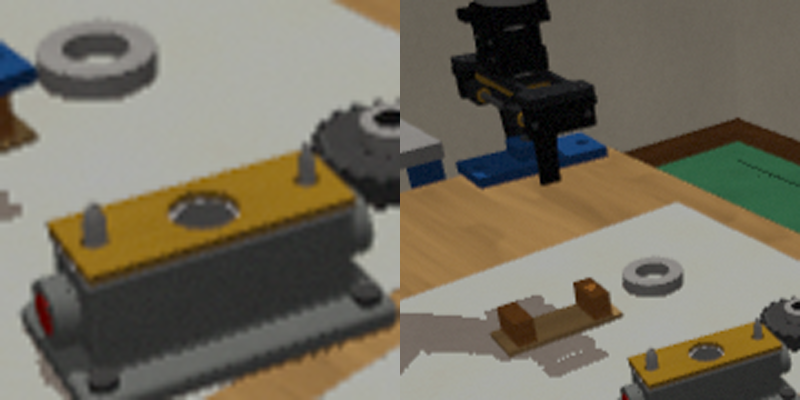

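The shim lies flat with both pins through it. The cover is held level, and the close wrist look puts its far end where I expected. I'll fit it now.

Run:
```python
from h import *
x,y,yaw=.5785,.0054,-14.6
env.goto([x,y,.20],[180,0,yaw])
env.move_straight([x,y,.115]); env.dwell(.2)
f=env.grab_frame("wrist");u=w2px(f,[.6366,-.0098,.144]).astype(int)
r=env.move_straight([x,y,.064],rate=.04,force_limit=15);env.dwell(.1)
s=env.read_state();print(r,s["position"],s["force"],s["wrist_torque"],s["clock"])
g=env.grab_frame("scene");b=env.grab_frame("side")
k=lambda f,c,d:cv2.resize(f["image"][max(c[1]-d,0):c[1]+d,c[0]-d:c[0]+d],(266,266),interpolation=cv2.INTER_CUBIC)
cv2.imwrite("pics/p3.png",np.hstack([k(f,u,50),k(g,(361,212),45),k(b,(282,180),45)]))
```

```text
False [0.57834474 0.00537205 0.06539727] [-4.80855623  0.83922537  6.20859193] [ 0.2587997   1.40684408 -0.05340972] 23.2583
```

View pics/p3.png

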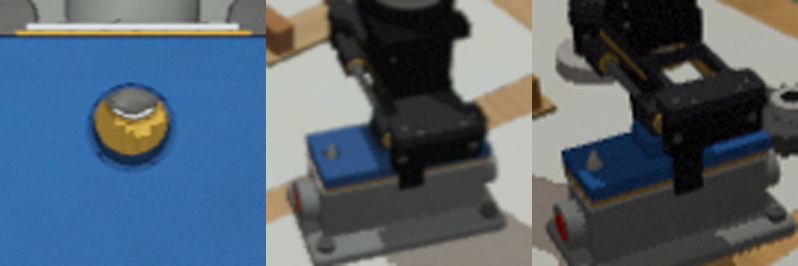

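The cover reached its expected seating height (TCP 0.0654 m) with a light contact force. I'll release, back away and check.

Run:
```python
from h import *
x,y=.5785,.0054
env.gripper_to(1.0);env.move_straight([x,y,.20]);env.goto([.46,.25,.30],[180,0,-14.6]);env.dwell(.3)
s=env.read_state();print(s["clock"],s["force"],s["opening"])
g=env.grab_frame("scene");b=env.grab_frame("side")
k=lambda f,c,d:cv2.resize(f["image"][c[1]-d:c[1]+d,c[0]-d:c[0]+d],(400,400),interpolation=cv2.INTER_CUBIC)
cv2.imwrite("pics/p4.png",np.hstack([k(g,(361,220),45),k(b,(282,190),45)]))
```

```text
26.6083 [-0.19717823 -0.37464023  0.11208338] 1.0021690621801707
```

View pics/p4.png

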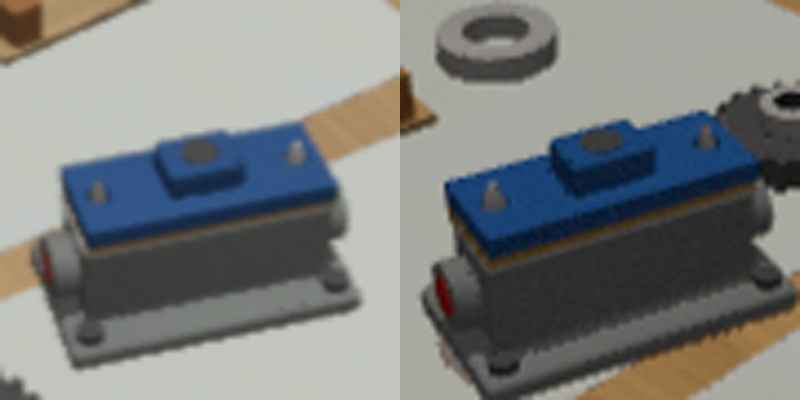

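Both views show the cover flat on the spacer, no gap, with both pin noses showing through the holes.

```bash
python3 -c "
from h import *
print(env.close_job())"
```

```text
the job is handed in; nothing more can be done
None
```

The gear pump is assembled: the spacer lies flat on the pump face and the cover flat on the spacer, both over the two pins. The gripper is open and clear, and I handed the job in at about 27 s of robot time; no verdict came back.

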